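# Shut the small pot inside the twist-lock canister on the bathroom caddy

## Robot

A 6-joint arm with a two-finger parallel gripper is mounted at the origin on the work surface. World frame = base frame: x ahead of the robot, y to its left, z up, the work surface at z = 0. Lengths are in m, angles in rad, forces in N, time in s.
With the tool pointing down it reaches from about 0.25 to 0.775 m from the base axis. Payload 4 kg.
Tool frame: the origin (TCP) lies between the finger pads; the fingertips stand 14 mm ahead of it and the grasp point (between the pads) lies 5 mm behind it; z points along the fingers, y is the line along which they close (so a half turn about z gives the same grasp; the last joint's range is limited). The gripper opens to 94 mm and grips with 3 to 60 N. Pads are 16 mm wide; open, the fingers measure 119 mm over their backs; the gripper's body (75 mm by 177 mm) begins 78 mm behind the grasp point.
Start: joints at [-1.364, 0.087, 1.371, -0, 1.684, -0.103], TCP at [0.168, -0.524, 0.22] pointing down, gripper open.
Joint ranges: [-3.1, 3.1], [-0.76, 2.03], [0.27, 2.55], [-1.08, 4.22], [0.17, 2.65], [-2.57, 2.57]. Speed limits (rad/s): [2.79, 2.79, 3.14, 3.14, 3.14, 3.14].

## Interface

Orientations are given as [roll, pitch, yaw] about the fixed x, y, z axes, in that order (R = Rz(yaw) Ry(pitch) Rx(roll)).
In Python, from bench import robot, snapshot gives the robot as it stands.
- The arm moves only by the tool carry_out, never from a script. Its argument "motion" is text: rows parted by semicolons, each of 4 numbers parted by spaces: the shift along the tool's x, y, z each as a share of 0.15 m, from -1 to 1, then the turn about the tool's z as a share of 180 degrees, from -1 to 1. A call has exactly 8 rows; each row is the pose to reach, as a shift and turn from the pose commanded when the call began, along the tool's axes at that moment, turning the shorter way round; what a row does not reach only later rows make up. A row lasts 1/10 s, in which the tool goes at most 50 mm and 8.59 degrees, less where a joint would pass 70% of its speed; a pose out of reach is approached as far as the arm can. A call with a number of a shift or a turn outside -1 to 1 is refused whole. A call with a gripper value outside its range is refused whole. "grip" is the opening, from -1 (shut) to 1 (fully open), set as the call begins (left out, the last holds). The fingers move at their own pace and stop on an object; the grip force is fixed at half the most. Time passes only in rows, so rows that repeat a pose let the fingers close, or fill a call up. It gives the time, the measured TCP pose, the force, the opening and the grip force at its end, in the units of the state.
- robot.get_obs(): the state, without advancing time (a new reading comes with each control period).
- snapshot(name): name is "scene" or "side" or "wrist"; returns a dict with "image" (480x640x3 uint8, red, green, blue), "fx", "fy", "cx", "cy" (pixels), "distortion" ([k1, k2, p1, p2, k3] as OpenCV has them; the pictures are not rectified), "pose" (4x4, takes a point from camera to world coordinates); the wrist camera has in their place "hand_eye" (4x4, takes a point from camera to tool coordinates, whose origin is the TCP and whose axes are the flange's). Camera axes: x right, y up, looking along -z (the intrinsics and any distortion apply to the point x, -y, -z); pixel columns grow to the right and rows downward; lengths in m; the calibration is good to about 2 mm. A picture is of the moment at which its call begins: read the wrist's pose just before it. There is no depth.
- robot.close_job(): hands the job in; it is judged then, once.
The state is a dict: "time": time; "joint_positions": joint angles; "qvel": joint speeds; "joint_torque": joint torques, N m; "tool_pos": TCP position; "ee_rot": TCP orientation; "wrist_force": force on the tool from outside, world axes, zero at the start; "wrist_torque": the same for the moment, N m; "width": finger opening in m; "finger_force": force on a finger pad.
Only numpy, scipy, OpenCV 4.12 (cv2) and the standard library are available. Lean on these libraries where they do the work, as an engineer would, in place of code of your own. Each camera call takes 0.05 s, during which the arm holds its last target. There are 200 camera calls.

## Task

Put the small coral-red pot upright into the open cup of the splash-proof canister in the lime-green caddy and set the white cover over it. Turn the cover until it drops between the lugs, press it down against the sprung seal and turn it clockwise, seen from above, to its stop, so that it stays locked down when you let go; do not force it, and leave the other things where they are.

Things in the scene. Friction and masses are not known exactly. Their poses are not given: they have to be found in the camera images.
- foot: Black suction foot, 76 mm across, 6 mm thick, immovable on the caddy floor. Origin: centre of its underside; z up; all heights of the lower shell count from here. In it stands the lower shell: aqua cup, 68 mm across, shoulder at z = 48 mm, bore 45 mm with its floor at z = 10 mm. The cup is turned any way in the foot, which this pose does not tell; it swivels only above 1.6 N m
- neck_top (a point): Centre of the cup's mouth, z = 64 mm; its yaw tells nothing. The white neck is 50 mm outside, 45 mm inside, and stands on the shoulder; the pot goes in with 2.5 mm of room all round. The neck's top 3.5 mm taper in by 1 mm as a lead-in, and the cover's mouth flares by 1.2 mm over its lowest 3 mm
- lug_ring (a point): Centre of the two opposite white lugs on the neck (60 mm over both, tops z = 63 mm), z = 61 mm; its yaw tells nothing. Angles counter-clockwise from the white mark on the cup's side under each lug: it spans -35 to +36 deg. Underside z = 59 mm from -21 to +21 (notch), 57 mm from +21 to +36 (lip); from -35 to -21 an end stop reaches down to z = 50 mm
- seal_top (a point): Centre of the top of the black sprung seal ring (53 to 67 mm in diameter) round the neck when at rest, z = 55 mm; this point does not move with it. It yields from 3 N on, 1.3 N more per mm, to z = 48 mm (12 N), where the cover's rim meets the shoulder
- cover: Upper shell: white hollow cap, open below, 68 mm outside, 63 mm inside, 70 mm tall, 63 mm clear height, 70 to 130 g, standing rim down on the vanity top at any yaw. Origin: centre of its rim's plane; z up. An aqua stripe runs across the top and down both sides along its x axis. Looks and works the same turned by 180 deg. Play on the neck about 1.3 mm each way
- cover_top (a point): Centre of the cover's top, 70 mm above its rim. Closing: with the stripe 54 to 127 deg counter-clockwise (from above) of the cup's marks the tabs pass between the lugs and the rim meets the seal at 55 mm; at all other angles they rest on the lugs, rim at 60 mm, and it must be turned, best counter-clockwise, until it drops
- cover_tab (a point): One of two tabs inside the rim, on its +x and -x sides, 18 deg to either side, 53 mm between them, 3 to 7 mm above the rim. With the rim pressed below 50 mm (about 10 N) turn clockwise: the tabs pass under the lugs to the end stops, where the stripe is in line with the marks (3 deg play). Let go, it springs up into the notches, rim at 52 mm: locked
- pot: Small closed round pot, coral red with a grey lid, 40 mm in diameter, 96 mm tall, 75 to 155 g, standing on the vanity top. Origin: centre of its underside; z up. Standing in the cup its top is 106 mm above the foot's origin, 42 mm above the neck
- caddy: Lime-green caddy, fixed. Origin: on its tray's inner floor, mid depth, 20 mm above the vanity top; x away from the robot, y along it. Tray x -78 to 78 mm, y -335 to 275 mm; lips 29 mm above the floor, back plate 63 mm with two ears to 100 mm; tiled ledge behind from x = 90 mm, 105 mm above the floor
- tumbler: Clear glass tumbler, 70 mm across at the rim, 100 mm tall, in the caddy; bystander. Origin: centre of its underside
- soap_case: Flip-top soap case, blue with a white lid, 112 x 74 x 39 mm, in the caddy; bystander. Origin: centre of its underside, x along its length
- brush_rack: White toothbrush rack with slots, 60 x 76 x 93 mm, holding two upright brushes to 193 mm above its foot, at the -y end of the caddy; bystander. Origin: centre of its underside
- comb: Black comb, 180 x 34 x 5 mm, flat on the vanity top; bystander. Origin: its underside's centre, x along its length
- nail_clipper: Steel nail clipper, 84 x 13 x 15 mm, flat on the vanity top; bystander. Origin: its underside's centre, x along its length
- lotion: Yellow pump bottle, 62 mm across, 163 mm tall, on the vanity top; bystander. Origin: centre of its underside
Not all that is in view belongs to the job. Leave any blue or purple look-alike of the pot alone.

How it is judged:
By the outcome, as a careful person would: the job done as asked, in the order asked, and still so for the second after the job is handed in, with the robot touching nothing.
It also fails if it takes over 67 s, if anything falls off the work surface, if the arm or the gripper's body presses on something with over 40 N, if the wrist force passes 120 N, or if a joint passes its speed limit or range.

## Working session

There is one attempt and no reset: what is moved stays moved. The work goes in short steps, Python scripts to look and compute and a tool call to move; the robot and the scene stay as the last step left them, time stands still between calls to the robot, and variables do not carry over. Pictures are saved under pics/ and viewed, at most 10 in all, crops included, and the job is handed in when it is done.

Besides the shell and the picture viewer there is one more tool, called after "Call:" by a JSON object that holds its "name" and its "arguments". carry_out: Moves the arm, as the interface text tells. Shift numbers are shares of 0.15 m and turn numbers shares of 180 degrees, none past 1 either way. Its arguments: {"type":"object","properties":{"motion":{"type":"string"},"grip":{"type":"number"}},"required":["motion"]}

```bash
ls; mkdir -p pics
cat > h.py <<'E'
import cv2,numpy as np,pickle
from bench import robot,snapshot
def snap(n,f):
    o=robot.get_obs(); s=snapshot(n); cv2.imwrite(f'pics/{f}.png',s['image'][:,:,::-1])
    if n=='wrist':
        from scipy.spatial.transform import Rotation as R
        T=np.eye(4);r=np.array(o['ee_rot']);T[:3,:3]=(R.from_euler('xyz',r).as_matrix() if r.size==3 else r.reshape(3,3));T[:3,3]=o['tool_pos'];s['pose']=T@np.array(s['hand_eye'])
    pickle.dump(s,open(f'pics/{f}.pkl','wb')); return s
def load(f): return pickle.load(open(f'pics/{f}.pkl','rb'))
def K(s): return np.array([[s['fx'],0,s['cx']],[0,s['fy'],s['cy']],[0,0,1.]])
def ray(s,uv):
    p=cv2.undistortPoints(np.array(uv,float).reshape(-1,1,2),K(s),np.array(s['distortion'],float)).reshape(-1,2)
    d=np.c_[p[:,0],-p[:,1],-np.ones(len(p))]; P=np.array(s['pose']); return P[:3,3],d@P[:3,:3].T
def onz(s,uv,z):
    c,d=ray(s,uv); return c+d*((z-c[2])/d[:,2])[:,None]
def proj(s,X):
    P=np.linalg.inv(np.array(s['pose']));X=np.atleast_2d(X)@P[:3,:3].T+P[:3,3]
    X=X*[1,-1,-1]; return cv2.projectPoints(X.reshape(-1,1,3),np.zeros(3),np.zeros(3),K(s),np.array(s['distortion'],float))[0].reshape(-1,2)
E
python3 - <<'E'
from h import *
for n in ['scene','side','wrist']:
    s=snap(n,n+'0'); print(n,s['fx'],s['distortion'],np.round(s['pose'],3).tolist())
print(robot.get_obs())
a=[cv2.imread(f'pics/{n}0.png') for n in ['scene','side','wrist']]
E
```

```text
pics
scene 515.0584833575987 [0.03577254 0.         0.         0.         0.        ] [[0.351, -0.693, 0.63, 1.316], [0.936, 0.248, -0.249, -0.365], [0.016, 0.677, 0.736, 0.973], [0.0, 0.0, 0.0, 1.0]]
side 479.2202686903881 [-0.11376097  0.          0.          0.          0.        ] [[-0.976, 0.131, -0.175, 0.315], [-0.218, -0.507, 0.834, 1.066], [0.02, 0.852, 0.523, 0.781], [0.0, 0.0, 0.0, 1.0]]
wrist 362.82455624268965 [-0.04994596  0.          0.          0.          0.        ] [[0.305, 0.916, 0.26, 0.245], [-0.952, 0.294, 0.081, -0.499], [-0.003, -0.273, 0.962, 0.384], [0.0, 0.0, 0.0, 1.0]]
{'time': 0.15, 'joint_positions': array([-1.36410367e+00,  8.77974169e-02,  1.37188350e+00,  4.00155194e-06,
        1.68359181e+00, -1.03108265e-01]), 'qvel': array([-0.0010023 , -0.00110993, -0.00519332, -0.00052354,  0.00061916,
       -0.00232462]), 'joint_torque': array([ 2.77495936e-03, -3.40642405e+01, -3.02792680e+01,  7.20070722e-02,
        3.05128866e-02, -1.11652332e-04]), 'tool_pos': array([ 0.16759031, -0.52343668,  0.21857834]), 'ee_rot': array([-3.13992191e+00, -1.76878550e-04,  3.09801218e-01]), 'wrist_force': array([0.31161808, 0.5983296 , 0.15007198]), 'wrist_torque': array([-0.05193825, -0.00048933, -0.00991826]), 'finger_force': 0.0, 'width': 0.09418098524020596}
```

View pics/scene0.png

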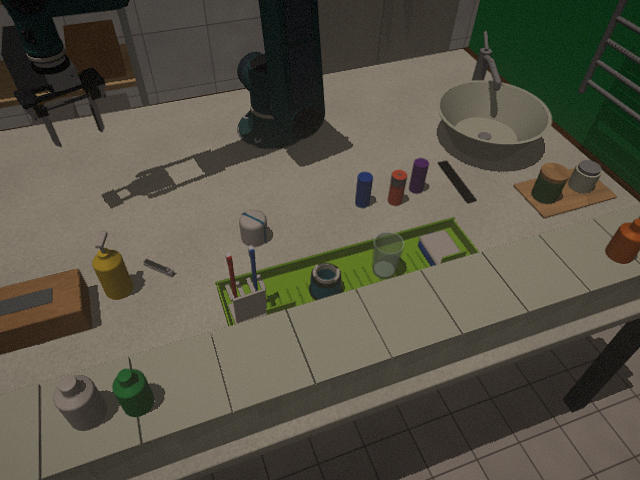

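View pics/side0.png

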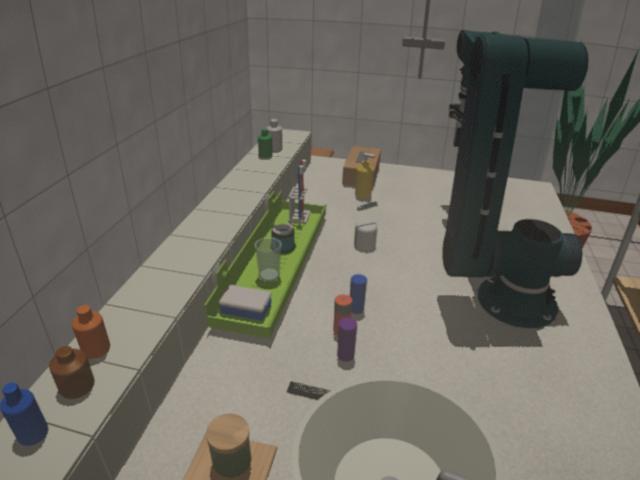

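The scene view shows the cover at (253,228), cup at (326,281), tumbler (387,255) and rack (248,298). Candidates for the pot are the red cylinder with grey lid (398,187), blue look-alike (364,190), purple look-alike (419,175), red brush (232,275) and orange bottle (627,240). I choose (398,187) and check it in a crop.

Run:
```python
from h import *
a=cv2.imread('pics/scene0.png')[150:330,200:480]; b=cv2.imread('pics/side0.png')[200:370,200:400]
c=cv2.resize(a,(780,501),interpolation=cv2.INTER_CUBIC); cv2.imwrite('pics/c1.png',np.clip(c.astype(float)*1.5,0,255))
for n in ['scene0','side0']:
    im=cv2.imread(f'pics/{n}.png'); s=load(n); h=cv2.cvtColor(im,cv2.COLOR_BGR2HSV)
    for nm,lo,hi in [('red',(0,120,70),(10,255,255)),('aqua',(85,60,40),(105,255,255)),('lime',(32,150,60),(45,255,255))]:
        m=cv2.inRange(h,lo,hi); k,l,st,ce=cv2.connectedComponentsWithStats(m)
        for i in range(1,k):
            if st[i,4]>25: print(n,nm,st[i].tolist(),ce[i].round(1).tolist())
```

```text
scene0 red [392, 170, 15, 10, 113] [399.1, 174.6]
scene0 red [388, 187, 13, 19, 179] [394.0, 195.7]
scene0 red [626, 223, 14, 11, 48] [633.8, 228.8]
scene0 red [609, 235, 29, 28, 196] [621.0, 249.6]
scene0 aqua [243, 213, 21, 12, 33] [253.6, 218.0]
scene0 aqua [321, 270, 14, 10, 80] [327.7, 274.1]
scene0 aqua [311, 282, 21, 16, 160] [319.3, 291.0]
scene0 lime [397, 218, 81, 34, 157] [439.9, 229.9]
scene0 lime [443, 226, 27, 33, 217] [456.3, 241.6]
scene0 lime [401, 235, 29, 39, 619] [412.9, 255.3]
scene0 lime [256, 240, 117, 33, 232] [314.0, 255.9]
scene0 lime [323, 248, 61, 43, 1217] [355.8, 269.0]
scene0 lime [263, 264, 53, 46, 1430] [289.5, 287.1]
scene0 lime [235, 273, 17, 6, 31] [243.5, 275.1]
scene0 lime [215, 279, 16, 47, 107] [222.9, 298.6]
scene0 lime [242, 283, 9, 11, 60] [246.1, 288.4]
scene0 lime [223, 289, 10, 17, 67] [226.5, 296.7]
side0 red [569, 213, 22, 30, 325] [579.4, 225.8]
side0 red [335, 295, 17, 10, 122] [343.2, 299.8]
side0 red [73, 309, 20, 16, 111] [83.7, 317.2]
side0 red [72, 322, 32, 36, 320] [88.9, 340.9]
side0 aqua [464, 31, 64, 30, 791] [502.1, 44.1]
side0 aqua [527, 39, 60, 25, 917] [555.8, 49.7][ WARN:0@0.549] global loadsave.cpp:1063 imwrite_ Unsupported depth image for selected encoder is fallbacked to CV_8U.
```

View pics/c1.png

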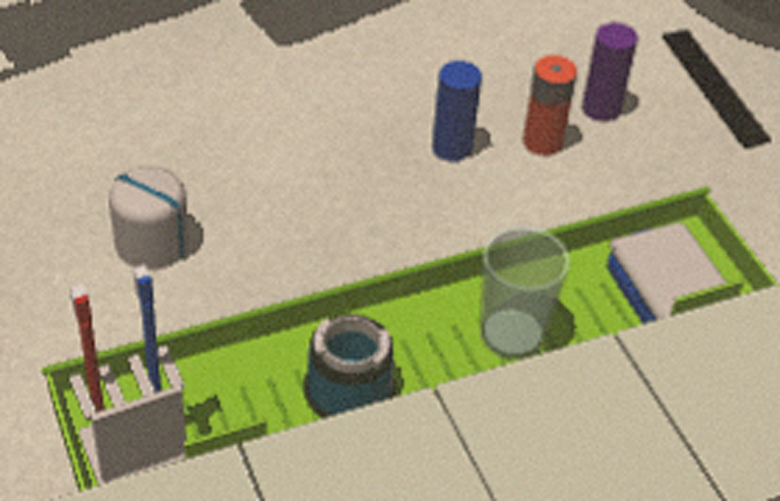

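The crop shows the coral-red pot with grey band (top centre near full-image 399,175), the blue and purple look-alikes beside it, the cover with its stripe, and the open cup. The pot is confirmed.

Run:
```python
from h import *
s=load('scene0');d=load('side0')
for nm,uv,z in [('pot',(399.1,174.8),.096),('blue',(364.9,176.8),.096),('purple',(420.6,163),.096),('cover',(253.1,217.5),.07),('neck',(326.3,272),.084),('tumbler',(388.5,240),.12),('stripeA',(243.3,213.5),.07),('stripeB',(265,223.5),.07)]:
    X=onz(s,[uv],z)[0]; print(nm,X.round(4),proj(d,X).round(1))
print(onz(d,[(343.2,300.5)],.096).round(4))
for nm,uv in [('c1',(222,283)),('c2',(453,220)),]: print(nm,onz(s,[uv],.049).round(3))
w=load('wrist0');print(np.round(w['hand_eye'],4).tolist())
o=robot.get_obs();print(o['time'])
```

```text
pot [0.4357 0.2152 0.096 ] [[341.9 298.2]]
blue [0.4131 0.1278 0.096 ] [[357.5 277.6]]
purple [0.4118 0.2912 0.096 ] [[346.6 321.5]]
cover [ 0.4336 -0.1802  0.07  ] [[365.6 224.4]]
neck [ 0.6642 -0.0778  0.084 ] [[281.7 227.2]]
tumbler [0.6524 0.0753 0.12  ] [[269.1 244.8]]
stripeA [ 0.4121 -0.1992  0.07  ] [[373.5 222.3]]
stripeB [ 0.463  -0.1587  0.07  ] [[354.8 226.6]]
[[0.4314 0.2228 0.096 ]]
c1 [[ 0.589 -0.298  0.049]]
c2 [[0.591 0.295 0.049]]
[[-0.0001, 0.9621, 0.2728, 0.0809], [1.0, -0.0001, 0.0007, 0.0004], [0.0007, 0.2728, -0.9621, -0.1651], [0.0, 0.0, 0.0, 1.0]]
0.15
```

Call:
{"name": "carry_out", "arguments": {"motion": "0.09 -0.07 -0.04 0.012;0.18 -0.13 -0.08 0.025;0.28 -0.2 -0.12 0.037;0.37 -0.27 -0.17 0.05;0.46 -0.33 -0.21 0.062;0.55 -0.4 -0.25 0.074;0.64 -0.47 -0.29 0.087;0.73 -0.535 -0.333 0.0986"}}

```text
time: 0.95
tool_pos: [0.2477, -0.4132, 0.2692]
ee_rot: [-3.141, 0.0, -0.002]
wrist_force: [0.2, 0.4, -0.6]
width: 0.0941
finger_force: 0.0
```

Call:
{"name": "carry_out", "arguments": {"motion": "0.12 -0.09 0 0;0.23 -0.19 0 0;0.35 -0.28 0 0;0.46 -0.37 0 0;0.58 -0.47 0 0;0.7 -0.56 0 0;0.81 -0.65 0 0;0.925 -0.747 0 0"}}

```text
time: 1.75
tool_pos: [0.3867, -0.3013, 0.269]
ee_rot: [-3.141, 0.001, -0.0]
wrist_force: [0.7, -0.2, 0.6]
width: 0.0939
finger_force: 0.0
```

Call:
{"name": "carry_out", "arguments": {"motion": "0.12 -0.09 0 0;0.23 -0.19 0 0;0.35 -0.28 0 0;0.46 -0.37 0 0;0.58 -0.47 0 0;0.7 -0.56 0 0;0.81 -0.65 0 0;0.925 -0.747 0 0"}}

```text
time: 2.55
tool_pos: [0.5254, -0.1893, 0.2689]
ee_rot: [-3.141, 0.001, -0.0]
wrist_force: [-0.1, 0.1, -0.5]
width: 0.0942
finger_force: 0.0
```

Call:
{"name": "carry_out", "arguments": {"motion": "0.13 -0.11 0 0;0.26 -0.21 0 0;0.4 -0.32 0 0;0.53 -0.43 0 0;0.66 -0.53 0 0;0.79 -0.64 0 0;0.925 -0.747 0 0;0.925 -0.747 0 0"}}

```text
time: 3.35
tool_pos: [0.6651, -0.0756, 0.2674]
ee_rot: [-3.14, 0.002, 0.003]
wrist_force: [-0.0, -0.2, -1.1]
width: 0.0941
finger_force: 0.0
```

Run:
```python
from h import *
o=robot.get_obs();print(o['time'],o['tool_pos'],o['ee_rot'],o['wrist_force'])
s=snap('wrist','w1')
print(proj(s,[[.664,-.078,.084],[.4336,-.18,.07],[.652,.075,.12]]))
```

```text
3.35 [ 0.6650979  -0.07558843  0.26740727] [-3.14027963e+00  1.96599870e-03  3.40279392e-03] [-0.02824942 -0.17053897 -1.0650008 ]
[[319.69407269 218.4444054 ]
 [402.58654277 401.30156627]
 [151.58277687 239.95904943]]
```

View pics/w1.png

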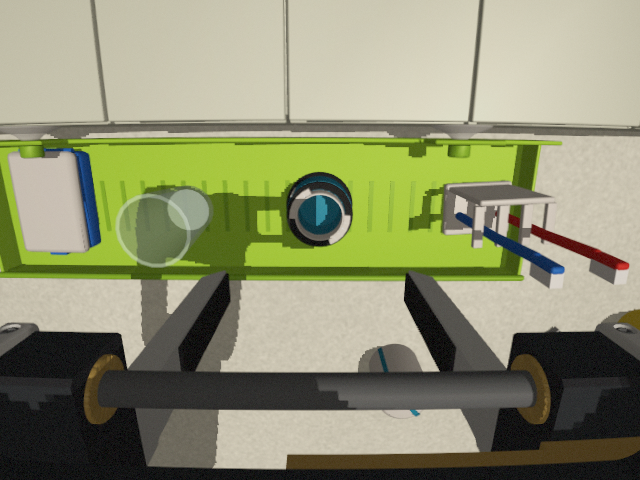

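The wrist view shows the cup's mouth at (320,216) with white lug arcs, the cover at (398,378) and the tumbler, soap case and rack well clear. I rectify onto the lug plane.

```bash
cat >> h.py <<'E'
def ortho(s,c,z,half,px):
    n=int(2*half/px); g=(np.arange(n)-n/2+.5)*px
    Y,X=np.meshgrid(c[1]-g,c[0]-g)   # up=+x, right=-y
    uv=proj(s,np.c_[X.ravel(),Y.ravel(),np.full(X.size,z)]).astype(np.float32).reshape(n,n,2)
    return cv2.remap(s['image'][:,:,::-1].copy(),uv[...,0],uv[...,1],cv2.INTER_CUBIC)
E
python3 - <<'E'
from h import *
s=load('w1'); c=(.664,-.078)
a=ortho(s,c,.0835,.045,.00015); b=cv2.imread('pics/w1.png')[160:260,260:380]
cv2.imwrite('pics/c2.png',np.hstack([cv2.resize(a,(480,480)),cv2.resize(b[:,10:110],(320,320)).repeat(1,0) if 0 else cv2.copyMakeBorder(cv2.resize(b[:,28:92][18:92],(300,347),interpolation=cv2.INTER_CUBIC),0,133,0,0,0)]))
E
```

```text
(no output)
```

View pics/c2.png

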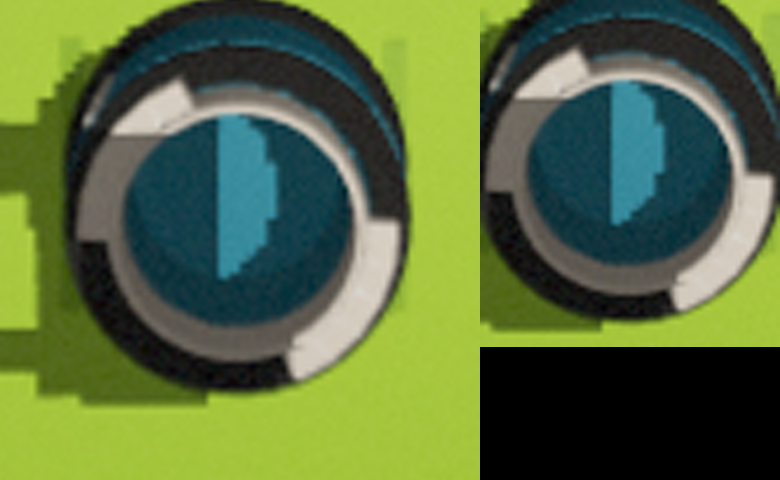

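Rectified view: lug ends at (183,80), (80,240), (400,220), (297,382); this puts the cup axis at about (0.666, -0.078) and the marks at about 57° / 237°. Next I go to the pot.

Call:
{"name": "carry_out", "arguments": {"motion": "-0.1 -0.12 0 0;-0.19 -0.24 0 0;-0.29 -0.36 0 0;-0.38 -0.49 0 0;-0.48 -0.61 0 0;-0.57 -0.73 0 0;-0.67 -0.85 0 0;-0.76 -0.97 0 0"}}

```text
time: 4.2
tool_pos: [0.5482, 0.0672, 0.2696]
ee_rot: [3.141, 0.0, -0.001]
wrist_force: [0.2, -0.5, 0.1]
width: 0.0941
finger_force: 0.0
```

Call:
{"name": "carry_out", "arguments": {"motion": "-0.1 -0.12 0 -0.045;-0.19 -0.24 0 -0.09;-0.29 -0.36 0 -0.135;-0.38 -0.49 0 -0.18;-0.48 -0.61 0 -0.225;-0.57 -0.73 0 -0.27;-0.67 -0.85 0 -0.315;-0.76 -0.97 0 -0.36"}}

```text
time: 5.0
tool_pos: [0.4346, 0.2126, 0.2695]
ee_rot: [3.141, 0.0, 1.135]
wrist_force: [0.4, 0.0, 0.9]
width: 0.0937
finger_force: 0.0
```

Call:
{"name": "carry_out", "arguments": {"motion": "0 0 0 -0.03;0 0 0 -0.06;0 0 0 -0.09;0 0 0 -0.12;0 0 0 -0.14;0 0 0 -0.14;0 0 0 -0.14;0 0 0 -0.14"}}

```text
time: 5.8
tool_pos: [0.4356, 0.2127, 0.2694]
ee_rot: [3.141, 0.0, 1.569]
wrist_force: [-0.5, 0.3, -0.4]
width: 0.0941
finger_force: 0.0
```

Run:
```python
from h import *
o=robot.get_obs();print(o['time'],o['tool_pos'],o['ee_rot'])
s=snap('wrist','w2')
a=ortho(s,(.4357,.2152),.096,.05,.0002)
cv2.imwrite('pics/c3.png',a)
h=cv2.cvtColor(a,cv2.COLOR_BGR2HSV); m=cv2.inRange(h,(0,110,60),(12,255,255))|cv2.inRange(h,(172,110,60),(180,255,255))
k,l,st,ce=cv2.connectedComponentsWithStats(m)
for i in range(1,k):
    if st[i,4]>300:
        cn=cv2.findContours((l==i).astype(np.uint8),0,1)[0][0]; (u,v),r=cv2.minEnclosingCircle(cn)
        print(st[i].tolist(),'xy',.4357+.05-v*.0002,.2152+.05-u*.0002,'r',r*.0002)
```

```text
5.8 [0.43560349 0.21267456 0.2694444 ] [3.14143713e+00 2.27028549e-04 1.56930816e+00]
[79, 151, 256, 196, 33260] xy 0.43600001831054686 0.22392666625976562 r 0.025559767150878907
```

View pics/c3.png

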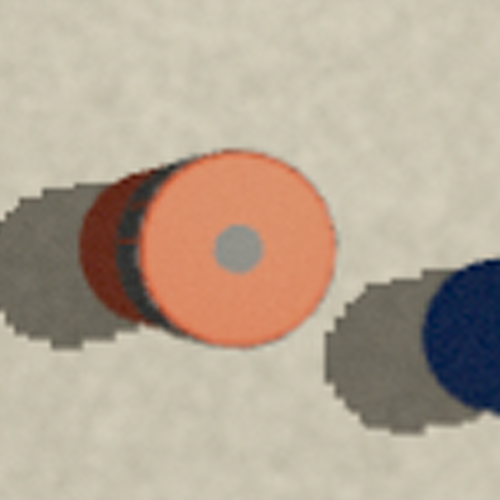

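The pot's top is centred at (237,249), r = 98 px, so the pot stands at (0.4359, 0.2178). Now I descend and grip.

Call:
{"name": "carry_out", "arguments": {"motion": "0.01 0 0.1 0;0.02 0 0.2 0;0.03 0 0.3 0;0.035 0.002 0.4 0;0.035 0.002 0.5 0;0.035 0.002 0.6 0;0.035 0.002 0.7 0;0.035 0.002 0.8 0"}}

```text
time: 6.65
tool_pos: [0.4359, 0.2183, 0.148]
ee_rot: [-3.141, 0.0, 1.571]
wrist_force: [-0.0, 0.1, 1.0]
width: 0.094
finger_force: 0.0
```

Call:
{"name": "carry_out", "arguments": {"motion": "0 0 0.08 0;0 0 0.16 0;0 0 0.24 0;0 0 0.32 0;0 0 0.4 0;0 0 0.496 0;0 0 0.496 0;0 0 0.496 0"}}

```text
time: 7.45
tool_pos: [0.4359, 0.2183, 0.0748]
ee_rot: [-3.141, 0.0, 1.571]
wrist_force: [-0.3, 0.5, -0.1]
width: 0.0943
finger_force: 0.0
```

Call:
{"name": "carry_out", "arguments": {"motion": "0 0 0 0;0 0 0 0;0 0 0 0;0 0 0 0;0 0 0 0;0 0 0 0;0 0 0 0;0 0 0 0", "grip": -0.3}}

```text
time: 8.25
tool_pos: [0.4359, 0.2184, 0.0749]
ee_rot: [-3.141, 0.0, 1.571]
wrist_force: [-0.5, 0.2, -0.7]
width: 0.0396
finger_force: 29.9
```

Pot is gripped (39.6 mm). Lift and carry over the cup.

Call:
{"name": "carry_out", "arguments": {"motion": "0 0 -0.12 0;0 0 -0.25 0;0 0 -0.38 0;0 0 -0.52 0;0 0 -0.66 0;0 0 -0.8 0;0 0 -0.933 0;0 0 -0.933 0"}}

```text
time: 9.05
tool_pos: [0.4375, 0.2189, 0.218]
ee_rot: [3.136, -0.002, 1.571]
wrist_force: [0.2, 1.3, -1.4]
width: 0.0397
finger_force: 29.9
```

Call:
{"name": "carry_out", "arguments": {"motion": "-0.08 0.06 0 0;-0.2 0.16 0 0;-0.33 0.26 0 0;-0.46 0.36 0 0;-0.59 0.46 0 0;-0.72 0.56 0 0;-0.85 0.66 0 0;-0.98 0.76 0 0"}}

```text
time: 9.85
tool_pos: [0.55, 0.0693, 0.2124]
ee_rot: [-3.138, 0.001, 1.57]
wrist_force: [0.0, 0.4, -2.1]
width: 0.0394
finger_force: 29.9
```

Call:
{"name": "carry_out", "arguments": {"motion": "-0.14 0.11 0 0;-0.28 0.22 0 0;-0.42 0.32 0 0;-0.56 0.43 0 0;-0.7 0.54 0 0;-0.84 0.65 0 0;-0.98 0.76 0 0;-0.98 0.76 0 0"}}

```text
time: 10.65
tool_pos: [0.6643, -0.0798, 0.2108]
ee_rot: [-3.137, 0.001, 1.567]
wrist_force: [-0.2, 0.1, -1.8]
width: 0.0398
finger_force: 29.9
```

Run:
```python
from h import *
o=robot.get_obs();print(o['time'],o['tool_pos'],o['ee_rot'],o['wrist_force'])
p=o['tool_pos']; z=p[2]+.021
s=snap('wrist','w3'); print(proj(s,[[p[0],p[1],z],[p[0],p[1],p[2]]]))
a=cv2.convertScaleAbs(ortho(s,(p[0],p[1]),z,.04,.0002),alpha=1.5)
q=snap('scene','s3'); t=proj(q,[[p[0],p[1],z],[.6659,-.078,.084]]); print(t)
u,v=t.mean(0).astype(int); b=cv2.resize(q['image'][v-50:v+50,u-50:u+50,::-1],(400,400),interpolation=cv2.INTER_CUBIC)
cv2.imwrite('pics/c4.png',np.hstack([cv2.resize(a,(400,400)),cv2.convertScaleAbs(b,alpha=1.5)]))
```

```text
10.65 [ 0.66430886 -0.07979106  0.21077163] [-3.13664939e+00  8.08207885e-04  1.56657825e+00] [-0.22030376  0.11737312 -1.77903783]
[[313.72844315 319.70339776]
 [314.23484459 298.82935263]]
[[327.84036435 225.93544153]
 [326.51008089 272.59859996]]
```

View pics/c4.png

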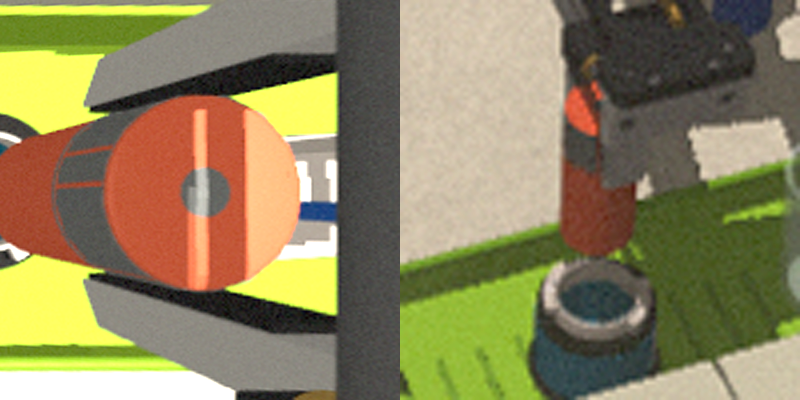

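The pot hangs upright in the fingers (top at (202,192) in the left half). The scene view shows it just over the cup. I compare both midlines in the fixed cameras to cancel calibration bias.

```bash
cat > mid.py <<'E'
from h import *
def resid(s,mask,c,zs,r):
    """mean px offset (mask midline - predicted) of cylinder axis at heights zs; mm along camera right"""
    out=[]
    for z in zs:
        u,v=proj(s,[[*c,z]])[0]; v=int(round(v)); u0=int(round(u))
        row=mask[v]>0
        L=u0
        while row[L] : L-=1
        Rr=u0
        while row[Rr]: Rr+=1
        t=np.linspace(0,2*np.pi,73); 
        out.append(((L+Rr)/2-u,Rr-L-1))
    out=np.array(out); P=np.array(s['pose']); d=np.linalg.norm(P[:3,3]-[*c,zs[0]])
    return np.median(out[:,0]).round(2),(np.median(out[:,0])*d/s['fx']*1e3).round(2),out[:,1].astype(int).tolist()
E
python3 - <<'E'
from mid import *
o=robot.get_obs();p=o['tool_pos']; snap('side','d3')
for n in ['s3','d3']:
    s=load(n); h=cv2.cvtColor(s['image'],cv2.COLOR_RGB2HSV)
    red=cv2.inRange(h,(0,110,30),(12,255,255))|cv2.inRange(h,(172,110,30),(180,255,255))
    non=255-cv2.inRange(h,(30,90,20),(52,255,255))
    print(n,np.array(s['pose'])[:3,0].round(2),'pot',resid(s,red,p[:2],np.arange(.142,.17,.004),.02),'cup',resid(s,non,(.6659,-.078),np.arange(.035,.066,.004),.034))
E
```

```text
s3 [0.35 0.94 0.02] pot (np.float64(-1.68), np.float64(-3.57), [18, 19, 18, 19, 19, 18, 18, 18]) cup (np.float64(-0.61), np.float64(-1.4), [12, 31, 31, 25, 30, 30, 30, 30])
d3 [-0.98 -0.22  0.02] pot (np.float64(1.02), np.float64(2.9), [12, 13, 12, 12, 13, 13, 13, 12]) cup (np.float64(0.59), np.float64(1.74), [23, 23, 24, 28, 23, 22, 22, 22])
```

Call:
{"name": "carry_out", "arguments": {"motion": "0 0.01 0.03 0;0 0.018 0.08 0;0 0.018 0.13 0;0 0.018 0.18 0;0 0.018 0.2 0;0 0.018 0.2 0;0 0.018 0.2 0;0 0.018 0.2 0"}}

```text
time: 11.6
tool_pos: [0.667, -0.0757, 0.1856]
ee_rot: [3.141, 0.0, 1.571]
wrist_force: [0.1, 0.3, -0.6]
width: 0.0398
finger_force: 29.9
```

Run:
```python
from mid import *
o=robot.get_obs();p=o['tool_pos'];print(o['time'],p,o['ee_rot'],o['wrist_force'])
for n,f in [('scene','s4'),('side','d4')]:
    s=snap(n,f); h=cv2.cvtColor(s['image'],cv2.COLOR_RGB2HSV)
    red=cv2.inRange(h,(0,110,30),(12,255,255))|cv2.inRange(h,(172,110,30),(180,255,255))
    non=255-cv2.inRange(h,(30,90,20),(52,255,255))
    print(f,'pot',resid(s,red,p[:2],p[2]-.075+np.arange(.006,.034,.004),.02),'cup',resid(s,non,(.6659,-.078),np.arange(.035,.066,.004),.034))
print(robot.get_obs()['tool_pos'])
```

```text
11.6 [ 0.66697392 -0.0757046   0.18559315] [3.14052276e+00 3.38860534e-04 1.57076334e+00] [ 0.09943389  0.25933431 -0.60844749]
s4 pot (np.float64(-0.98), np.float64(-2.12), [18, 17, 18, 17, 18, 18, 18, -1]) cup (np.float64(-0.61), np.float64(-1.4), [32, 31, 31, 30, 30, 30, 30, 30])
d4 pot (np.float64(0.77), np.float64(2.2), [13, 13, 13, 13, 13, 13, 13, 13]) cup (np.float64(0.59), np.float64(1.74), [23, 23, 24, 27, 23, 22, 22, 22])
[ 0.66697829 -0.07571418  0.18557302]
```

Call:
{"name": "carry_out", "arguments": {"motion": "-0.004 -0.002 0.03 0;-0.007 -0.004 0.07 0;-0.007 -0.004 0.11 0;-0.007 -0.004 0.15 0;-0.007 -0.004 0.19 0;-0.007 -0.004 0.22 0;-0.007 -0.004 0.24 0;-0.007 -0.004 0.24 0"}}

```text
time: 12.5
tool_pos: [0.6659, -0.0766, 0.1482]
ee_rot: [-3.14, -0.0, 1.571]
wrist_force: [-0.2, 0.3, -1.5]
width: 0.0394
finger_force: 29.9
```

Call:
{"name": "carry_out", "arguments": {"motion": "0 0 0.05 0;0 0 0.1 0;0 0 0.15 0;0 0 0.2 0;0 0 0.25 0;0 0 0.275 0;0 0 0.29 0;0 0 0.29 0"}}

```text
time: 13.3
tool_pos: [0.6662, -0.0767, 0.1055]
ee_rot: [3.141, 0.0, 1.571]
wrist_force: [-1.2, -0.1, -0.8]
width: 0.0398
finger_force: 29.9
```

Call:
{"name": "carry_out", "arguments": {"motion": "0 0 0 0;0 0 0 0;0 0 0 0;0 0 0 0;0 0 0 0;0 0 0 0;0 0 0 0;0 0 0 0", "grip": -0.02}}

```text
time: 14.1
tool_pos: [0.6661, -0.0767, 0.1055]
ee_rot: [3.142, 0.0, 1.571]
wrist_force: [0.0, 0.4, 0.3]
width: 0.0463
finger_force: 0.0
```

Call:
{"name": "carry_out", "arguments": {"motion": "0 0 -0.02 0;0 0 -0.06 0;0 0 -0.2 0;0 0 -0.36 0;0 0 -0.52 0;0 0 -0.68 0;0 0 -0.84 0;0 0 -1 0", "grip": 1}}

```text
time: 14.9
tool_pos: [0.6661, -0.0767, 0.2573]
ee_rot: [3.141, 0.0, 1.571]
wrist_force: [0.8, 0.2, -0.8]
width: 0.0941
finger_force: 0.0
```

Call:
{"name": "carry_out", "arguments": {"motion": "-0.04 -0.1 0 0;-0.08 -0.19 0 0;-0.13 -0.29 0 0;-0.17 -0.39 0 0;-0.21 -0.48 0 0;-0.26 -0.58 0 0;-0.3 -0.68 0 0;-0.345 -0.775 0 0"}}

```text
time: 15.7
tool_pos: [0.5493, -0.1286, 0.2564]
ee_rot: [3.14, 0.0, 1.571]
wrist_force: [0.2, -0.2, -0.5]
width: 0.0942
finger_force: 0.0
```

Call:
{"name": "carry_out", "arguments": {"motion": "-0.05 -0.13 0 0;-0.11 -0.26 0 0;-0.17 -0.39 0 0;-0.23 -0.52 0 0;-0.29 -0.65 0 0;-0.345 -0.775 0 0;-0.345 -0.775 0 0;-0.345 -0.775 0 0"}}

```text
time: 16.5
tool_pos: [0.4339, -0.1802, 0.2563]
ee_rot: [3.14, 0.0, 1.57]
wrist_force: [0.2, -0.3, 0.1]
width: 0.0936
finger_force: 0.0
```

Run:
```python
from mid import *
o=robot.get_obs();p=o['tool_pos'];print(o['time'],p,o['ee_rot'],o['wrist_force'])
s=snap('wrist','w5'); a=ortho(s,(.4336,-.18),.07,.05,.0002)
q=snap('scene','s5'); u,v=proj(q,[.6664,-.0769,.1])[0].astype(int)
b=cv2.resize(q['image'][v-30:v+30,u-35:u+35,::-1],(290,250),interpolation=cv2.INTER_CUBIC)
cv2.imwrite('pics/c5.png',np.hstack([a,cv2.copyMakeBorder(b,0,250,0,0,0)]))
h=cv2.cvtColor(a,cv2.COLOR_BGR2HSV); m=cv2.inRange(h,(85,80,40),(108,255,255))
ys,xs=np.nonzero(m); print(len(xs)); 
c=np.c_[.4336+.05-ys*.0002,-.18+.05-xs*.0002]; mu=c.mean(0); w,V=np.linalg.eigh(np.cov((c-mu).T)); print(mu,np.degrees(np.arctan2(V[1,1],V[0,1])),np.sqrt(w))
```

```text
16.5 [ 0.43393274 -0.18019873  0.25626952] [3.13972003e+00 4.88508020e-04 1.57013560e+00] [ 0.20194465 -0.32176345  0.06404517]
9251
[ 0.43742953 -0.179836  ] -141.60313476094953 [0.00194667 0.02015708]
```

View pics/c5.png

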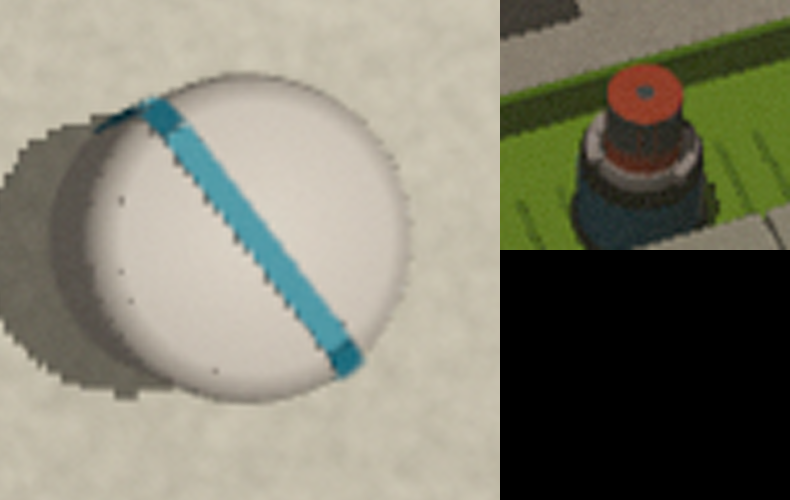

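The picture shows the pot upright in the cup, and the cover centred at (249,237) with its stripe at 38°. I grip once at this yaw to centre it, then regrip 90° round.

Call:
{"name": "carry_out", "arguments": {"motion": "0.001 0.005 0.12 0;0.003 0.015 0.25 0;0.003 0.015 0.38 0;0.003 0.015 0.5 0;0.003 0.015 0.63 0;0.003 0.015 0.75 0;0.003 0.015 0.88 0;0.003 0.015 1 0"}}

```text
time: 17.4
tool_pos: [0.4365, -0.1791, 0.1044]
ee_rot: [-3.141, -0.0, 1.572]
wrist_force: [-0.8, -0.2, -0.3]
width: 0.0939
finger_force: 0.0
```

Call:
{"name": "carry_out", "arguments": {"motion": "0 0 0.08 0;0 0 0.16 0;0 0 0.24 0;0 0 0.32 0;0 0 0.39 0;0 0 0.442 0;0 0 0.442 0;0 0 0.442 0"}}

```text
time: 18.2
tool_pos: [0.436, -0.1798, 0.0393]
ee_rot: [3.141, 0.0, 1.571]
wrist_force: [0.4, -0.8, 0.4]
width: 0.0942
finger_force: 0.0
```

Call:
{"name": "carry_out", "arguments": {"motion": "0 0 0 0;0 0 0 0;0 0 0 0;0 0 0 0;0 0 0 0;0 0 0 0;0 0 0 0;0 0 0 0", "grip": 0.35}}

```text
time: 19.0
tool_pos: [0.436, -0.1798, 0.0395]
ee_rot: [3.141, 0.0, 1.571]
wrist_force: [-0.9, -0.2, 2.8]
width: 0.0678
finger_force: 30.0
```

Call:
{"name": "carry_out", "arguments": {"motion": "0 0 0 0;0 0 0 0;0 0 0 0;0 0 0 0.03;0 0 0 0.07;0 0 0 0.11;0 0 0 0.15;0 0 0 0.19", "grip": 1}}

```text
time: 19.8
tool_pos: [0.4358, -0.1796, 0.0389]
ee_rot: [-3.141, -0.0, 0.969]
wrist_force: [-0.6, -0.5, 0.6]
width: 0.0944
finger_force: 0.0
```

Call:
{"name": "carry_out", "arguments": {"motion": "0 0 0 0.04;0 0 0 0.08;0 0 0 0.12;0 0 0 0.16;0 0 0 0.2;0 0 0 0.24;0 0 0 0.28;0 0 0 0.31"}}

```text
time: 20.6
tool_pos: [0.4358, -0.1796, 0.0389]
ee_rot: [-3.141, 0.0, -0.004]
wrist_force: [0.2, 0.6, 0.1]
width: 0.094
finger_force: 0.0
```

Call:
{"name": "carry_out", "arguments": {"motion": "0 0 0 0;0 0 0 0;0 0 0 0;0 0 0 0;0 0 0 0;0 0 0 0;0 0 0 0;0 0 0 0", "grip": 0.35}}

```text
time: 21.4
tool_pos: [0.4359, -0.1797, 0.0391]
ee_rot: [3.142, 0.0, 0.0]
wrist_force: [0.4, 0.3, -0.5]
width: 0.068
finger_force: 30.0
```

Call:
{"name": "carry_out", "arguments": {"motion": "0 0 -0.08 0;0 0 -0.2 0;0 0 -0.34 0;0 0 -0.48 0;0 0 -0.62 0;0 0 -0.76 0;0 0 -0.9 0;0 0 -1 0"}}

```text
time: 22.2
tool_pos: [0.4363, -0.1799, 0.1919]
ee_rot: [3.14, -0.003, 0.0]
wrist_force: [-0.2, -0.5, -0.5]
width: 0.0675
finger_force: 30.0
```

Call:
{"name": "carry_out", "arguments": {"motion": "0.05 -0.02 0 0;0.13 -0.06 0 0;0.23 -0.1 0 0;0.34 -0.15 0 0;0.45 -0.2 0 0;0.56 -0.25 0 0;0.67 -0.3 0 0;0.767 -0.343 0 0"}}

```text
time: 23.0
tool_pos: [0.5525, -0.1267, 0.1876]
ee_rot: [-3.141, 0.002, 0.001]
wrist_force: [-0.0, 1.0, -0.9]
width: 0.0675
finger_force: 30.0
```

Call:
{"name": "carry_out", "arguments": {"motion": "0.11 -0.05 0 -0.046;0.22 -0.1 0 -0.092;0.33 -0.15 0 -0.138;0.44 -0.2 0 -0.185;0.55 -0.25 0 -0.231;0.65 -0.29 0 -0.277;0.72 -0.32 0 -0.323;0.77 -0.343 0 -0.37"}}

```text
time: 23.8
tool_pos: [0.6678, -0.0749, 0.1869]
ee_rot: [-3.139, 0.0, 1.17]
wrist_force: [0.4, -0.8, -1.9]
width: 0.0676
finger_force: 30.0
```

Call:
{"name": "carry_out", "arguments": {"motion": "0 0 0 -0.04;0 0 0 -0.08;0 0 0 -0.12;0 0 0 -0.16;0 0 0 -0.2;0 0 0 -0.225;0 0 0 -0.235;0 0 0 -0.235"}}

```text
time: 24.6
tool_pos: [0.667, -0.0755, 0.1873]
ee_rot: [-3.14, -0.001, 1.902]
wrist_force: [0.5, -0.1, -0.9]
width: 0.0675
finger_force: 30.0
```

Run:
```python
from mid import *
o=robot.get_obs();p=o['tool_pos'];print(o['time'],p,o['ee_rot'],o['wrist_force'],o['joint_positions'][5])
for n in ['scene','side']:
    s=snap(n,n+'6')
    u,v=proj(s,[*p[:2],p[2]-.02])[0].astype(int)
    h=cv2.cvtColor(s['image'],cv2.COLOR_RGB2HSV); 
    red=cv2.inRange(h,(0,110,30),(12,255,255))|cv2.inRange(h,(172,110,30),(180,255,255))
    non=255-cv2.inRange(h,(30,90,20),(52,255,255))
    t=[proj(s,[.6664,-.0769,z])[0] for z in (.04,.1,.12)]
    print(n,'cup',resid(s,non,(.6664,-.0769),np.arange(.035,.066,.004),.034))
    r0=p[2]-.0391
    for z in r0+np.array([.006,.012,.018]):
        uu,vv=proj(s,[*p[:2],z])[0]; vv=int(round(vv)); g=cv2.GaussianBlur(s['image'],(3,3),0)[vv,int(uu)-40:int(uu)+40]; print(round(uu,1),vv,int(uu)-40,h[vv,int(uu)-24:int(uu)+25,2].tolist())
```

```text
24.6 [ 0.66700387 -0.07545448  0.18727234] [-3.13958693e+00 -1.37403603e-03  1.90176907e+00] [ 0.52453908 -0.11468892 -0.85594965] -0.5281089894949521
scene cup (np.float64(-1.15), np.float64(-2.63), [19, 31, 26, 30, 30, 30, 30, 30])
328.9 252 288 [139, 142, 141, 139, 141, 134, 139, 140, 121, 84, 76, 79, 80, 82, 81, 81, 82, 79, 79, 76, 57, 51, 44, 52, 77, 75, 75, 73, 70, 70, 63, 68, 66, 74, 57, 56, 53, 56, 56, 59, 57, 56, 53, 53, 59, 60, 56, 53, 65]
329.0 250 289 [135, 136, 139, 136, 134, 140, 137, 128, 87, 78, 79, 84, 79, 83, 77, 81, 80, 82, 79, 63, 53, 51, 56, 76, 77, 73, 75, 71, 75, 71, 65, 67, 68, 56, 52, 55, 57, 56, 57, 60, 57, 57, 55, 59, 57, 60, 55, 54, 55]
329.1 248 289 [140, 143, 140, 141, 135, 135, 139, 130, 85, 75, 77, 81, 83, 81, 79, 80, 79, 79, 86, 64, 49, 48, 44, 72, 80, 77, 72, 78, 72, 67, 69, 64, 67, 59, 59, 57, 54, 53, 59, 54, 62, 56, 56, 54, 51, 51, 55, 61, 61]
side cup (np.float64(0.86), np.float64(2.54), [23, 23, 25, 28, 23, 22, 22, 22])
280.0 206 240 [119, 110, 129, 107, 88, 84, 84, 84, 88, 94, 93, 89, 86, 85, 90, 90, 93, 94, 93, 93, 96, 96, 97, 96, 97, 97, 94, 96, 93, 93, 94, 88, 74, 72, 81, 88, 85, 82, 83, 89, 91, 85, 74, 79, 77, 75, 89, 88, 81]
280.0 204 239 [170, 163, 145, 112, 109, 106, 92, 85, 86, 91, 93, 94, 91, 88, 86, 89, 91, 92, 93, 94, 96, 96, 97, 96, 98, 96, 97, 96, 95, 95, 97, 94, 88, 75, 71, 79, 88, 88, 83, 82, 86, 90, 84, 72, 77, 74, 74, 87, 92]
279.9 202 239 [168, 169, 167, 151, 123, 124, 127, 101, 87, 90, 96, 98, 91, 88, 86, 91, 90, 94, 93, 94, 98, 96, 97, 98, 96, 96, 96, 96, 95, 94, 93, 94, 87, 74, 71, 80, 89, 88, 84, 100, 131, 149, 142, 104, 79, 72, 76, 93, 116]
```

Call:
{"name": "carry_out", "arguments": {"motion": "0 0 0.04 0;0 0 0.1 0;0 0 0.17 0;0 0 0.24 0;0 0 0.31 0;0 0 0.37 0;0 0 0.42 0;0 0 0.427 0"}}

```text
time: 25.5
tool_pos: [0.6657, -0.0767, 0.1234]
ee_rot: [-3.139, -0.001, 1.901]
wrist_force: [0.5, 0.6, -0.6]
width: 0.0679
finger_force: 30.0
```

Call:
{"name": "carry_out", "arguments": {"motion": "0 0 0.007 0;0 0 0.014 0;0 0 0.021 0;0 0 0.028 0;0 0 0.035 0;0 0 0.042 0;0 0 0.05 0;0 0 0.053 0"}}

```text
time: 26.3
tool_pos: [0.666, -0.0773, 0.1174]
ee_rot: [-3.14, 0.001, 1.9]
wrist_force: [-2.4, -1.1, 0.3]
width: 0.068
finger_force: 30.0
```

Call:
{"name": "carry_out", "arguments": {"motion": "0 -0.002 0.004 0;0 -0.004 0.01 0;0 -0.004 0.015 0;0 -0.004 0.02 0;0 -0.004 0.025 0;0 -0.004 0.03 0;0 -0.004 0.033 0;0 -0.004 0.033 0"}}

```text
time: 27.1
tool_pos: [0.6657, -0.0771, 0.1129]
ee_rot: [-3.141, 0.0, 1.901]
wrist_force: [-3.6, -1.8, 5.5]
width: 0.0676
finger_force: 30.0
```

Call:
{"name": "carry_out", "arguments": {"motion": "0 -0.003 0.005 0;0 -0.006 0.01 0;0 -0.006 0.015 0;0 -0.006 0.02 0;0 -0.006 0.025 0;0 -0.006 0.03 0;0 -0.006 0.034 0;0 -0.006 0.034 0"}}

```text
time: 27.9
tool_pos: [0.6656, -0.0772, 0.1095]
ee_rot: [3.139, 0.001, 1.901]
wrist_force: [-4.5, 0.0, 8.4]
width: 0.068
finger_force: 30.0
```

Call:
{"name": "carry_out", "arguments": {"motion": "0 0 0.003 0;0 0 0.006 0;0 0 0.009 0;0 0 0.012 0;0 0 0.014 0;0 0 0.014 0;0 0 0.014 0;0 0 0.014 0"}}

```text
time: 28.7
tool_pos: [0.6656, -0.0772, 0.1082]
ee_rot: [3.139, 0.001, 1.901]
wrist_force: [-5.8, -1.1, 11.2]
width: 0.0677
finger_force: 30.0
```

Call:
{"name": "carry_out", "arguments": {"motion": "0 0 0.001 0.02;0 0 0.001 0.05;0 0 0.001 0.08;0 0 0.001 0.11;0 0 0.001 0.14;0 0 0.001 0.17;0 0 0.001 0.2;0 0 0.001 0.22"}}

```text
time: 29.5
tool_pos: [0.6661, -0.0782, 0.1079]
ee_rot: [3.137, 0.001, 1.207]
wrist_force: [-4.5, -2.9, 9.5]
width: 0.0677
finger_force: 30.0
```

Run:
```python
from mid import *
o=robot.get_obs();print(o['time'],o['tool_pos'],np.degrees(o['ee_rot']),o['wrist_force'],o['wrist_torque'])
```

```text
29.5 [ 0.66609925 -0.07823022  0.10794964] [1.79727881e+02 3.89019716e-02 6.91462667e+01] [-4.45398815 -2.92686035  9.46538036] [-0.54842953  1.07263619  0.2377043 ]
```

Call:
{"name": "carry_out", "arguments": {"motion": "0 0 0.003 0.02;0 0 0.004 0.04;0 0 0.004 0.06;0 0 0.004 0.08;0 0 0.004 0.1;0 0 0.004 0.12;0 0 0.004 0.14;0 0 0.004 0.15"}}

```text
time: 30.3
tool_pos: [0.6664, -0.0786, 0.1076]
ee_rot: [3.136, -0.002, 0.737]
wrist_force: [-3.7, -4.0, 9.4]
width: 0.0676
finger_force: 30.0
```

Run:
```python
from mid import *
o=robot.get_obs();print(o['time'],o['tool_pos'],np.degrees(o['ee_rot']),o['wrist_force'],o['wrist_torque'])
```

```text
30.3 [ 0.66640834 -0.07860199  0.1076187 ] [ 1.79679215e+02 -1.05358049e-01  4.22033045e+01] [-3.68361786 -3.96067792  9.39418206] [-0.60877328  0.99339997  0.23490726]
```

Call:
{"name": "carry_out", "arguments": {"motion": "0 0 0.001 0.015;0 0 0.001 0.03;0 0 0.001 0.045;0 0 0.001 0.06;0 0 0.001 0.075;0 0 0.001 0.09;0 0 0.001 0.1;0 0 0.001 0.1"}}

```text
time: 31.1
tool_pos: [0.6664, -0.0788, 0.1075]
ee_rot: [3.137, -0.003, 0.423]
wrist_force: [-4.1, -3.4, 10.6]
width: 0.0677
finger_force: 30.0
```

Run:
```python
from mid import *
o=robot.get_obs();print(o['time'],o['tool_pos'],np.degrees(o['ee_rot']),o['wrist_force'],o['wrist_torque'])
```

```text
31.1 [ 0.66642015 -0.07877261  0.1075485 ] [179.71192777  -0.1982225   24.26033386] [-4.12323537 -3.43687882 10.60503121] [-0.67914554  0.97332937  0.06394766]
```

Near the stop now; go on in small steps watching the torque.

Call:
{"name": "carry_out", "arguments": {"motion": "0 0 0 0.005;0 0 0 0.01;0 0 0 0.015;0 0 0 0.02;0 0 0 0.025;0 0 0 0.03;0 0 0 0.03;0 0 0 0.03"}}

```text
time: 31.9
tool_pos: [0.6659, -0.0778, 0.1075]
ee_rot: [3.139, -0.003, 0.33]
wrist_force: [-5.3, -1.5, 10.9]
width: 0.0677
finger_force: 30.0
```

Run:
```python
from mid import *
o=robot.get_obs();print(o['time'],o['tool_pos'],np.degrees(o['ee_rot']),o['wrist_force'],o['wrist_torque'])
```

```text
31.9 [ 0.66589643 -0.07781107  0.10749953] [ 1.79843625e+02 -1.79422076e-01  1.89350472e+01] [-5.2869119  -1.53135307 10.9056571 ] [-0.33039812  1.20836538  0.24707613]
```

Call:
{"name": "carry_out", "arguments": {"motion": "0 0 0 0.005;0 0 0 0.01;0 0 0 0.015;0 0 0 0.02;0 0 0 0.025;0 0 0 0.025;0 0 0 0.025;0 0 0 0.025"}}

```text
time: 32.7
tool_pos: [0.6657, -0.0771, 0.1074]
ee_rot: [3.14, -0.003, 0.255]
wrist_force: [-6.2, -1.3, 10.8]
width: 0.0679
finger_force: 30.0
```

Run:
```python
from mid import *
o=robot.get_obs();print(o['time'],o['tool_pos'],np.degrees(o['ee_rot']),o['wrist_force'],o['wrist_torque'])
```

```text
32.7 [ 0.66570407 -0.07710907  0.10740076] [ 1.79905376e+02 -1.68545891e-01  1.45964949e+01] [-6.24198096 -1.31153034 10.79103308] [-0.12555599  1.30371958  1.02911419]
```

Torque rose from 0.25 to 1.03 N m: that is the stop. Ease the turn back a hair, let it spring up into the notches, then release.

Call:
{"name": "carry_out", "arguments": {"motion": "0 0 0 -0.004;0 0 0 -0.006;0 0 -0.004 -0.006;0 0 -0.008 -0.006;0 0 -0.012 -0.006;0 0 -0.016 -0.006;0 0 -0.02 -0.006;0 0 -0.022 -0.006"}}

```text
time: 33.5
tool_pos: [0.6655, -0.0771, 0.1078]
ee_rot: [3.141, -0.001, 0.271]
wrist_force: [-1.6, -0.2, 3.3]
width: 0.0678
finger_force: 30.0
```

Run:
```python
from mid import *
o=robot.get_obs();print(o['time'],o['tool_pos'],np.degrees(o['ee_rot']),o['wrist_force'],o['wrist_torque'])
```

```text
33.5 [ 0.66554396 -0.0771249   0.10776657] [ 1.79979123e+02 -8.38054362e-02  1.55134766e+01] [-1.64897022 -0.19005606  3.26918033] [-0.11194141  0.42577134  0.36255206]
```

Call:
{"name": "carry_out", "arguments": {"motion": "0 0 -0.002 0;0 0 -0.004 0;0 0 -0.006 0;0 0 -0.008 0;0 0 -0.01 0;0 0 -0.012 0;0 0 -0.012 0;0 0 -0.012 0"}}

```text
time: 34.3
tool_pos: [0.6653, -0.0772, 0.1087]
ee_rot: [-3.142, -0.0, 0.27]
wrist_force: [3.1, -0.3, -2.2]
width: 0.0679
finger_force: 30.0
```

Run:
```python
from mid import *
o=robot.get_obs();print(o['time'],o['tool_pos'],np.degrees(o['ee_rot']),o['wrist_force'],o['wrist_torque'])
```

```text
34.3 [ 0.66532838 -0.07718119  0.10870432] [-1.79998007e+02 -2.81457093e-02  1.54892525e+01] [ 3.06859654 -0.27365255 -2.20518802] [-0.13583023 -0.56690378  0.45478364]
```

The lugs hold the cover down (tool now pulled down by 2 N). Release and rise, then check.

Call:
{"name": "carry_out", "arguments": {"motion": "0 0 0 0;0 0 0 0;0 0 0 0;0 0 0 0;0 0 0 0;0 0 0 0;0 0 0 0;0 0 0 0", "grip": 1}}

```text
time: 35.1
tool_pos: [0.665, -0.0773, 0.1092]
ee_rot: [3.142, 0.0, 0.27]
wrist_force: [0.4, 0.2, 0.1]
width: 0.0941
finger_force: 0.0
```

Call:
{"name": "carry_out", "arguments": {"motion": "0 0 -0.08 0;0 0 -0.2 0;0 0 -0.34 0;0 0 -0.48 0;0 0 -0.62 0;0 0 -0.76 0;0 0 -0.9 0;0 0 -0.98 0"}}

```text
time: 35.9
tool_pos: [0.6656, -0.0774, 0.2598]
ee_rot: [3.139, -0.004, 0.27]
wrist_force: [-0.6, -0.2, -0.4]
width: 0.0938
finger_force: 0.0
```

Call:
{"name": "carry_out", "arguments": {"motion": "0 0 0 0;0 0 0 0;0 0 0 0;0 0 0 0;0 0 0 0;0 0 0 0;0 0 0 0;0 0 0 0"}}

```text
time: 36.7
tool_pos: [0.665, -0.0773, 0.2562]
ee_rot: [3.141, 0.0, 0.27]
wrist_force: [-0.1, 1.0, 0.5]
width: 0.0941
finger_force: 0.0
```

Run:
```python
from mid import *
o=robot.get_obs();print(o['time'],o['tool_pos'],np.degrees(o['ee_rot']))
s=snap('wrist','w7'); c=(.666,-.077); a=ortho(s,c,.142,.05,.0002)
h=cv2.cvtColor(a,cv2.COLOR_BGR2HSV); m=cv2.inRange(h,(85,80,40),(108,255,255)); m[:, :100]=0;m[:,400:]=0;m[:100]=0;m[400:]=0
ys,xs=np.nonzero(m); C=np.c_[-ys,-xs].astype(float); w,V=np.linalg.eigh(np.cov(C.T)); print(len(xs),np.degrees(np.arctan2(V[1,1],V[0,1])),np.sqrt(w))
d=snap('side','d7');u,v=proj(d,[*c,.1])[0].astype(int); b=cv2.resize(d['image'][v-35:v+35,u-20:u+20,::-1],(285,500),interpolation=cv2.INTER_CUBIC)
cv2.imwrite('pics/c6.png',np.hstack([a,b])); snap('scene','s7')
for n in ['s7','d7']: q=load(n); print(n,proj(q,[[*c,.142],[*c,.072]]).round(1).tolist())
```

```text
36.7 [ 0.6650097  -0.07729441  0.25620873] [1.79993605e+02 1.63394367e-03 1.54838421e+01]
9861 53.14959081914821 [  9.82152919 101.63496166]
s7 [[327.9, 255.4], [326.8, 275.9]]
d7 [[280.6, 209.5], [281.1, 230.9]]
```

View pics/c6.png

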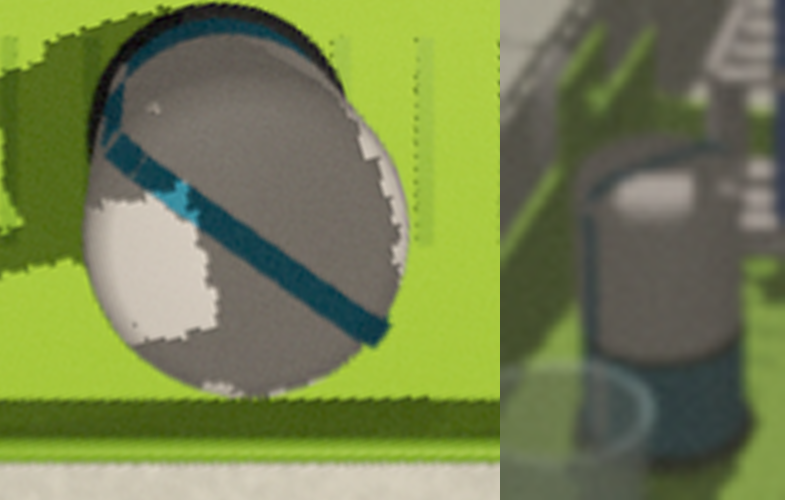

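The check shows the stripe in line with the marks (about 54–55°, at the stop). The cover sits flush and upright on the aqua shell, and the gripper is clear. Handing in.

```bash
python3 -c "
from bench import robot
print(robot.close_job())"
```

```text
the job is handed in; nothing more can be done
None
```

The coral-red pot stands upright in the cup, and the white cover is pressed down, turned clockwise to its stop and stays locked. The job was handed in at about 37 s, with the gripper clear and no other items touched.

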